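# Feed the drilling carrier along the fence with a push stick

### The job

Load the drilling jig: pick up the notched push stick and with it feed the wooden carrier slowly (about 2 cm a second) along the fence, keeping a steady side pressure of about 5 N on the fence (3 to 10 N until the sprung roller adds its own), past the roller until it drops into the carrier's side notch and the nose rests on the end stop under the bridge, without ramming it. Touch the carrier with nothing but the stick. Then lay the stick flat on the bench clear of the jig, and leave the other things there alone.

Things in the scene. Friction and masses are not known exactly. Their poses are not given: they have to be found in the camera images.
- jig: Drilling jig fixed to the bench: aluminium bed plate 300 x 110 x 10 mm. Origin: centre of its underside; +x is the feed direction (to the bridge and stop), +y points away from the fence. Bed top at z = 10 mm. 'Jig' numbers below are in this frame, mm.
- bridge (a point): Top centre (jig 115, 0, 50) of the dark steel bridge with two drill bushes that spans the bed at jig x = 100 to 130, underside z = 40. Its leg on the open side: x = 100 to 130, y = 20 to 52; joined to it the roller's housing, x = 74 to 102, y = 30 to 52, 36 high, with a knob out to y = 68 at x = 91, z = 22.
- fence: Steel fence bar along one long edge of the bed, fixed to it. Origin: centre of its underside at jig (-7.5, -29, 10); axes as the jig's. 275 long, 14 wide, 20 high; its guiding face (+y side) is the plane jig y = -22. It ends at jig x = 130.
- stop: Steel end stop bar on the bed, 16 x 44 x 22 mm, fixed. Origin: centre of its underside at jig (138, 0, 10), axes as the jig's; its face that meets the carrier is the plane jig x = 130.
- roller (a joint): Sprung steel roller, 12 mm across, turns freely on an upright axis at jig x = 91, z = 22, reaching from its housing towards the fence. Value in m: 0 = fully out (tip at jig y = 14.5), grows as it is pushed back, at most 0.008. Spring 3.5 N at 0 plus 0.7 N per mm, pressing towards the fence. About 0.0033 while riding on the carrier's side, about 0.0005 when dropped in the notch.
- nest (a point): Point on the bed (jig 85, -2, 10), axes as the jig's, where the carrier's origin lies when it is fully home.
- mouth (a point): Point at the foot of the fence face (jig -5, -22, 10), axes as the jig's. It marks the start of the guided run: once the carrier's origin has passed it (in x), both ends of the carrier must stay against the fence. The roller first meets the carrier's nose when the carrier's origin is about 53 mm past this point.
- carrier: Loose dark hardwood block 90 x 40 x 22 mm, brass blank on top (24 high in all), 0.18 to 0.35 kg, on the bed near the fence's tail end, a few mm off the fence. Origin: centre of underside; +x = nose (towards stop), -y side runs on the fence. Its +y side has a notch 6 mm deep at x = 0 to 10 mm and a 10 x 6 mm chamfer at the nose.
- nose_edge (a point): Carrier's fence-side edge at the nose, mid-height: carrier (45, -20, 11) mm.
- tail_edge (a point): Carrier's fence-side edge at the tail, mid-height: carrier (-45, -20, 11) mm.
- push_corner (a point): Carrier's tail corner on the side away from the fence, mid-height: carrier (-45, 20, 11) mm. The stick's notch fits over this corner when the stick points at 45 degrees to the fence, forward and towards it.
- push_stick: Loose beech push stick, 159 mm long, flat on the bench. Origin: underside below the grip; +x points to the nose. Handle 16 wide, 24 high, x = -78 to 26 mm; nose 20 wide, 16 high, on to x = 70, then two prongs 15 mm long at +-45 degrees form a right-angled notch (28 mm wide over all, ends at x = 81). 50 g.
- notch (a point): Bottom of the stick's notch, mid-height of the nose: stick (70, 0, 8) mm.
- bench_block: Bystander: polished steel block 65 x 65 x 18 mm.
- parts_tin: Bystander: small round open tin, 42 mm across, 15 mm high.
- wax: Bystander: lump of wax, 44 mm across, 22 mm high.

How it is judged (in metres and radians):
On the way, in this order (a step that is already met when the one before it is completed fails the run):
1. the push stick is held clear of the bench (height (world z) of push_stick above 0.006 m and contact force between the fingers and push_stick above 1 N), for 0.2 s.
2. in the guided run (carrier 0 to 50 mm past the mouth) the stick pushes the carrier and keeps it pressed on the fence with 3 to 10 N, without a break for 1.5 s (x of carrier in the frame of mouth between 0 and 0.05 m and contact force between push_stick and carrier above 1 N and contact force between carrier and fence between 3 and 10 N), for 1.5 s.
3. the carrier is home: nose within 2 mm of the stop, both ends within 1.5 mm of the fence, roller in its notch (under 2 mm) (x of carrier in the frame of nest above -0.002 m and y of each of nose_edge, tail_edge in the frame of mouth below 0.0015 m and value of joint roller below 0.002 m), for 0.2 s.
At the end, for the whole second after the job is handed in: The carrier sits flat with its nose within 2 mm of the stop, both ends of its side within 1.5 mm of the fence and the roller dropped into its notch (roller under 2 mm); the push stick lies flat on the bench, not on or against the jig; everything is at rest (all of step 3 and angle between carrier's own z axis and vertical below 0.05 rad and height (world z) of push_stick below 0.004 m and angle between push_stick's own z axis and vertical below 0.08 rad and contact force between push_stick and jig below 0.05 N and linear speed of each of push_stick, carrier below 0.01 m/s); the robot touches nothing.
It fails at once if the robot itself touches the carrier (only the stick may) (contact force between any of the fingers, the arm and carrier above 0.1 N).
It fails at once if once the carrier's middle is past the mouth, either end of it strays more than 2 mm from the fence (x of carrier in the frame of mouth above 0 m and y of any of nose_edge, tail_edge in the frame of mouth above 0.002 m).
It fails at once if the carrier is pressed against the fence with more than 10 N in the guided run (0 to 50 mm past the mouth), or with more than 20 N anywhere (contact force between carrier and fence above 20 N or (x of carrier in the frame of mouth between 0 and 0.05 m and contact force between carrier and fence above 10 N)).
It fails at once if the carrier is driven against the stop with more than 20 N (contact force between carrier and stop above 20 N).
It fails at once if a bystander is moved more than 10 mm (distance of any of bench_block, parts_tin, wax from where it was at the start of the episode above 0.01 m).
It also fails if it takes over 70 s, if anything falls off the work surface, if the arm or the gripper's body presses on something with over 40 N, if the wrist force passes 120 N, or if a joint passes its speed limit or range.

### The arm

A 7-joint arm with a two-finger parallel gripper is mounted at the origin on the work surface; the furniture and walls round the work are solid. World frame = base frame: x ahead of the robot, y to its left, z up, the work surface at z = 0. Lengths are in mm, angles in rad, forces in N, time in s.
With the tool pointing down it reaches from about 400 to 750 mm from the base axis. Payload 19.5 kg.
Tool frame: the origin (TCP) lies midway between the tips of the shut fingers; the grasp point (between the pads) lies 19 mm behind it (ctrl.tcp_to_grasp is the distance from the TCP to the grasp point, in mm); x points along the fingers, z is the direction in which the jaws open and shut, and the axes are right-handed (so a half turn about x gives the same grasp; the last joint's range is limited). The gripper opens to 85 mm and grips with 20 to 120 N. Pads are 22 mm wide; open, the fingers measure 114 mm over their backs; the gripper's body (76 mm by 85 mm) begins 54 mm behind the grasp point. The pads swing forward as they close: fully open they stand 13 mm farther back than shut.
Start: joints at [1.151, 0.707, -0.028, 1.485, 0.022, 0.951, -0.075], TCP at [212.095, -534.426, 231.268] pointing down, gripper open.
Joint ranges: [-2.71, 2.71], [-0.32, 2.16], [-1.57, 1.52], [0, 2.45], [-1.46, 4.6], [0, 2.02], [-2.83, 2.83]. Speed limits (rad/s): [1.89, 1.89, 2.57, 2.57, 3.01, 3.01, 3.01].

### API

Orientations are given as a unit quaternion [x, y, z, w].
In Python, from plant import ctrl gives the robot as it stands.
- The arm moves only by the tool move_arm, never from a script. Its argument "series" is a list of rows, each an object with "fingers": the opening, from 0 (shut) to 1 (fully open); "translation": the shift along the tool's x, y, z in m, a list of three; "dr": the turn, a rotation vector about the tool's x, y, z in rad, a list of three. In form: [{"fingers": fingers, "translation": [tx, ty, tz], "dr": [wx, wy, wz]}, ...]. A call has 1 to 20 rows; each row shifts and turns the commanded pose from where the row before left it, along the tool's axes as they then stand; what a row does not reach is not made up. A row lasts 1/12 s, in which the tool goes at most 41.7 mm and 7.16 degrees, less where a joint would pass 70% of its speed; a pose out of reach is approached as far as the arm can. A call with a gripper value outside its range is refused whole. The fingers move at their own pace and stop on an object; "force" is the grip in N (left out, the last holds). Time passes only in rows, so rows that do not move let the fingers close. It gives the time, the measured TCP pose, the force and the opening at its end, in the units of the state.
- ctrl.state(): the state, without advancing time (a new reading comes with each control period).
- ctrl.camera(name): name is "side" or "top"; returns (picture, depth): 480x640x3 uint8, red, green, blue; 480x640 float32, mm along the optical axis (not along the pixel's ray), 0 where there is no reading.
- ctrl.camera_info(name): a dict with "fx", "fy", "cx", "cy" (pixels), "world_to_cam" (4x4, takes a point from world to camera coordinates). Camera axes: x right, y up, looking along -z (the intrinsics and any distortion apply to the point x, -y, -z); pixel columns grow to the right and rows downward; lengths in mm; the calibration is good to about 2 mm. A picture is of the moment at which its call begins. camera_info takes no time and is no camera call.
- ctrl.close_job(): hands the job in, once; it reports no verdict.
The state is a dict: "t": time; "qpos": joint angles; "qd": joint speeds; "joint_efforts": joint torques, N m; "eef_pos": TCP position; "ee_rot": TCP orientation; "contact_force": force on the tool from outside, world axes, zero at the start; "moment": the same for the moment, N m; "grip_width": finger opening in mm.
Only numpy, scipy, OpenCV 4.12 (cv2) and the standard library are available. Lean on these libraries where they do the work, as an engineer would, in place of code of your own. Each camera call takes 0.05 s, during which the arm holds its last target. There are 200 camera calls.

## Working session

There is one attempt and no reset: what is moved stays moved. The work goes in short steps, Python scripts to look and compute and a tool call to move; the robot and the scene stay as the last step left them, time stands still between calls to the robot, and variables do not carry over. Pictures are saved under pics/ and viewed, about 8 in all and at most 12, crops included, and the job is handed in when it is done.

Besides the shell and the picture viewer there is one more tool, called by a JSON object that holds its "op" and its "data". move_arm: Moves the arm, as the interface text tells. Its arguments: {"type":"object","properties":{"series":{"type":"array"},"force":{"type":"number"}},"required":["series"]}

```bash
mkdir -p pics; ls; python3 - <<'E'
from plant import ctrl
import cv2,numpy as np
np.set_printoptions(suppress=True,precision=4)
s=ctrl.state();print(s)
for n in("top","side"):
    p,d=ctrl.camera(n);cv2.imwrite(f"pics/{n}0.png",p[:,:,::-1]);np.save(f"{n}0.npy",d)
    print(n,ctrl.camera_info(n))
print(ctrl.tcp_to_grasp)
E
```

```text
pics
{'t': 0.0, 'qpos': array([ 1.1513,  0.7071, -0.0276,  1.485 ,  0.022 ,  0.9509, -0.0755]), 'qd': array([-0.001 , -0.0009,  0.0006,  0.0006, -0.0001, -0.0014, -0.0014]), 'joint_efforts': array([  0.0019, -88.3208,   1.2344, -23.6161,   0.0168,   0.0065,
        -0.0001]), 'eef_pos': array([ 212.0045, -534.2202,  230.8316]), 'ee_rot': array([ 0.3974,  0.5853, -0.397 ,  0.5847]), 'contact_force': array([ 0.381 ,  0.3801, -0.0632]), 'moment': array([ 0.0287, -0.0188, -0.0508]), 'grip_width': 85.1545230451652}
top {'fx': 554.7873654635571, 'fy': 554.7873654635571, 'cx': 320.8316869677992, 'cy': 241.5658408627823, 'world_to_cam': array([[   -0.0038,    -0.9998,    -0.0206,    65.643 ],
       [    0.9971,    -0.0053,     0.076 ,  -529.1911],
       [   -0.0761,    -0.0202,     0.9969, -1016.6214],
       [    0.    ,     0.    ,     0.    ,     1.    ]])}
side {'fx': 494.1265556906358, 'fy': 494.1265556906358, 'cx': 322.1593386623679, 'cy': 239.18700229831734, 'world_to_cam': array([[  -0.2065,   -0.9783,    0.0152,  177.6898],
       [   0.7918,   -0.1579,    0.5901, -464.1478],
       [  -0.5749,    0.1339,    0.8072, -854.9703],
       [   0.    ,    0.    ,    0.    ,    1.    ]])}
18.700000000000003
```

View pics/top0.png

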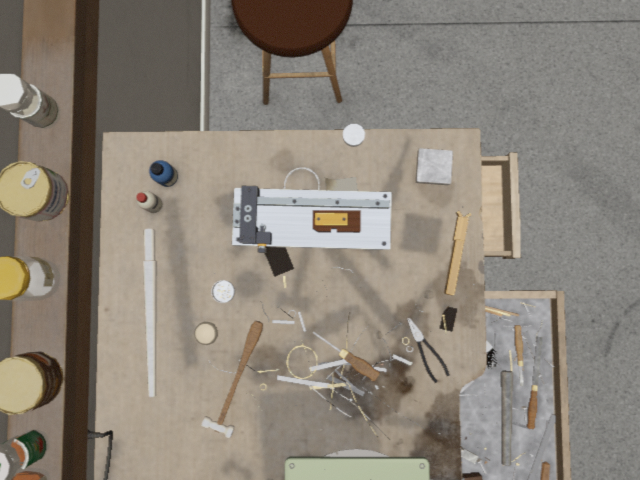

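View pics/side0.png

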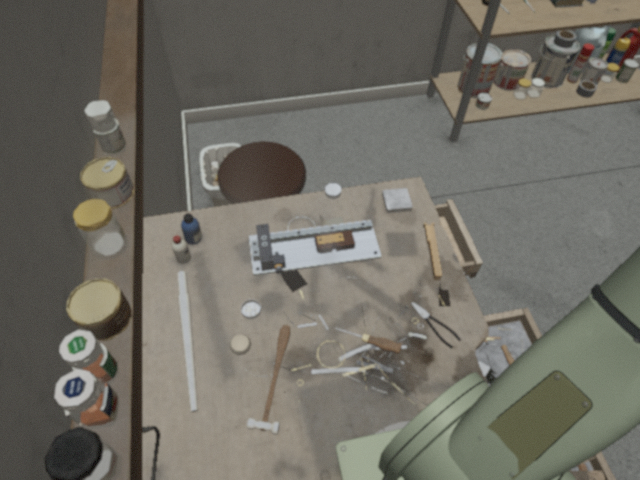

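```bash
python3 - <<'E'
import cv2
p=cv2.imread("pics/top0.png")
cv2.imwrite("pics/c1.png",cv2.resize(p[175:305,225:395],None,fx=4.5,fy=4.5,interpolation=cv2.INTER_CUBIC))
cv2.imwrite("pics/c2.png",cv2.resize(p[200:305,405:485],None,fx=5.5,fy=5.5,interpolation=cv2.INTER_CUBIC))
E
cat > h.py <<'E'
from plant import ctrl
import numpy as np,cv2
from scipy.spatial.transform import Rotation as R
np.set_printoptions(suppress=True,precision=4)
def w2p(n,P):
    c=ctrl.camera_info(n);P=np.atleast_2d(P);q=P@c["world_to_cam"][:3,:3].T+c["world_to_cam"][:3,3]
    return np.c_[c["cx"]+c["fx"]*q[:,0]/-q[:,2],c["cy"]-c["fy"]*q[:,1]/-q[:,2]]
def p2w(n,uv,z):
    c=ctrl.camera_info(n);uv=np.atleast_2d(uv).astype(float);W=c["world_to_cam"]
    d=np.c_[(uv[:,0]-c["cx"])/c["fx"],-(uv[:,1]-c["cy"])/c["fy"],-np.ones(len(uv))]@W[:3,:3]
    o=-W[:3,:3].T@W[:3,3]
    return o+d*((z-o[2])/d[:,2])[:,None]
E
```

```text
(no output)
```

View pics/c1.png

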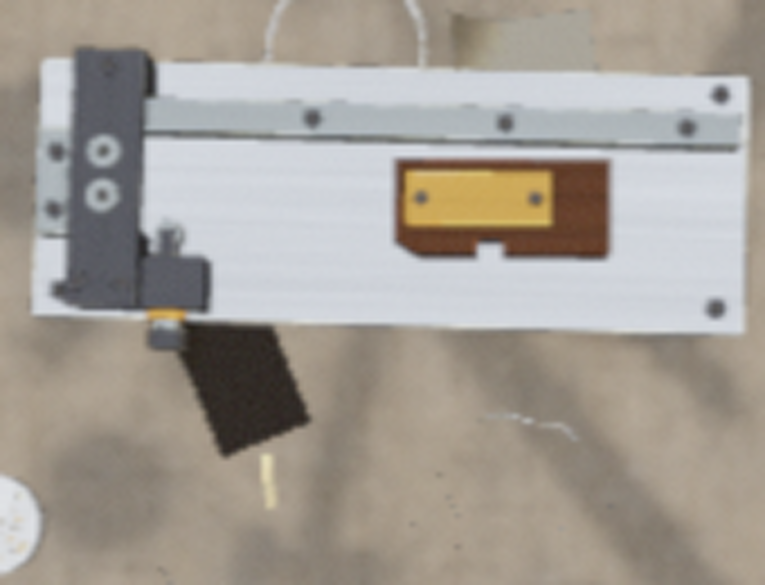

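View pics/c2.png

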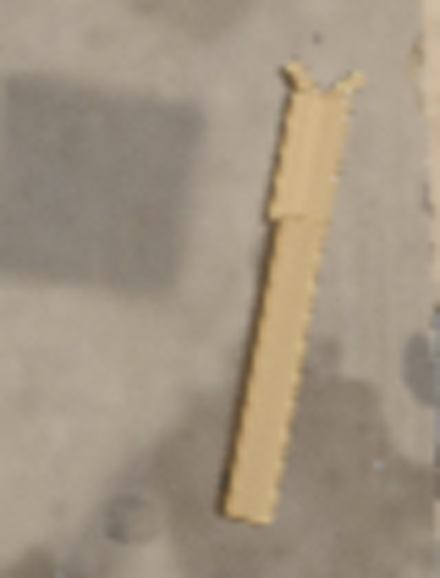

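```bash
python3 - <<'E'
from h import *
d=np.load("top0.npy")
def u(pts,s,ox,oy): return (np.array(pts,float)+.5)/s-.5+[ox,oy]
J=p2w("top",u([(42,58),(749,76),(745,332),(33,315)],4.5,225,175),10)
print("jig",J,[np.linalg.norm(J[i]-J[(i+1)%4]) for i in range(4)])
# fit
from scipy.optimize import least_squares
def fit(mod,W):
    f=lambda p:((np.array(mod)@R.from_euler('z',p[2]).as_matrix()[:2,:2].T+p[:2]-W[:,:2])).ravel()
    r=least_squares(f,[*W[:,:2].mean(0),1.5]);return r.x,f(r.x)
jx,res=fit([(150,-55),(-150,-55),(-150,55),(150,55)],J);print(jx,res)
C=p2w("top",u([(609,160),(608,259),(396,159)],4.5,225,175),32)
cx,res=fit([(-45,-20),(-45,20),(45,-20)],C);print("car",cx,res)
Rj=R.from_euler('z',jx[2]).as_matrix()[:2,:2]
print("car in jig",Rj.T@(cx[:2]-jx[:2]),cx[2]-jx[2])
a=u([(224,516),(271,523),(276,218),(323,218)],5.5,405,200)
b=u([(293,90),(347,95)],5.5,405,200)
S=np.r_[p2w("top",a,24),p2w("top",b,16)];print(S)
sx,res=fit([(-78,8),(-78,-8),(26,8),(26,-8),(70,10),(70,-10)],S);print("stick",sx,res)
# depth checks
c=ctrl.camera_info("top");W=np.linalg.inv(c["world_to_cam"])
for n,(x,y) in dict(bench=(430,250),stick=(455,270),nose=(463,225),bed=(380,230),wood=(355,220)).items():
    z=d[y,x];print(n,(W@[(x-c["cx"])/c["fx"]*z,-(y-c["cy"])/c["fy"]*z,-z,1])[:3])
s=ctrl.state();print(R.from_quat(s["ee_rot"]).as_matrix())
E
```

```text
jig [[634.7583 229.0544  10.    ]
 [624.8854 -70.1881  10.    ]
 [516.7306 -67.0731  10.    ]
 [525.4209 231.9612  10.    ]] [np.float64(299.40537718056373), np.float64(108.19971807501334), np.float64(299.1605576171959), np.float64(109.37602777838933)]
[575.4488  80.9386   1.5402] [ 0.2578  0.1297  0.9445 -0.4871 -0.8491 -0.2338 -0.3532  0.5912]
car [566.992   34.9065   1.549 ] [-0.6531 -0.7377  0.3365 -0.6517  0.3166  1.3894]
car in jig [-46.2695   7.0433] 0.008876560059356997
[[ 432.2165 -165.8889   24.    ]
 [ 429.8291 -181.5097   24.    ]
 [ 532.2693 -185.4335   24.    ]
 [ 532.1839 -201.21     24.    ]
 [ 576.6631 -193.9351   16.    ]
 [ 574.8327 -212.214    16.    ]]
stick [ 507.1147 -188.8597   -0.1966] [-0.0359  0.1134 -0.7743  0.0425  1.9073 -0.6598 -1.133  -0.575   1.0564
  1.2073 -1.0205 -0.1284]
bench [ 513.974  -143.6551   -0.9229]
stick [ 475.2197 -184.5248   24.3172]
nose [ 559.7159 -203.4928   14.4464]
bed [551.7303 -48.479    8.8616]
wood [568.4743  -0.5008  31.0887]
[[-0.0004  0.9295  0.3689]
 [ 0.0008  0.3689 -0.9295]
 [-1.     -0.     -0.0009]]
```

{"op": "move_arm", "data": {"series": [{"fingers":1,"translation":[0.0107,0.0287,-0.0152],"dr":[0,0,0]},{"fingers":1,"translation":[0.0107,0.0287,-0.0152],"dr":[0,0,0]},{"fingers":1,"translation":[0.0107,0.0287,-0.0152],"dr":[0,0,0]},{"fingers":1,"translation":[0.0107,0.0287,-0.0152],"dr":[0,0,0]},{"fingers":1,"translation":[0.0107,0.0287,-0.0152],"dr":[0,0,0]},{"fingers":1,"translation":[0.0107,0.0287,-0.0152],"dr":[0,0,0]},{"fingers":1,"translation":[0.0107,0.0287,-0.0152],"dr":[0,0,0]},{"fingers":1,"translation":[0.0107,0.0287,-0.0152],"dr":[0,0,0]},{"fingers":1,"translation":[0.0107,0.0287,-0.0152],"dr":[0,0,0]},{"fingers":1,"translation":[0.0107,0.0287,-0.0152],"dr":[0,0,0]},{"fingers":1,"translation":[0.0107,0.0287,-0.0152],"dr":[0,0,0]},{"fingers":1,"translation":[0.0107,0.0287,-0.0152],"dr":[0,0,0]},{"fingers":1,"translation":[0.0107,0.0287,-0.0152],"dr":[0,0,0]},{"fingers":1,"translation":[0.0107,0.0287,-0.0152],"dr":[0,0,0]},{"fingers":1,"translation":[0,0,0],"dr":[0.115,0,0]},{"fingers":1,"translation":[0,0,0],"dr":[0.115,0,0]},{"fingers":1,"translation":[0,0,0],"dr":[0.115,0,0]},{"fingers":1,"translation":[0,0,0],"dr":[0.115,0,0]},{"fingers":1,"translation":[0,0,0],"dr":[0.115,0,0]},{"fingers":1,"translation":[0,0,0],"dr":[0,0,0]}], "force": 80}}

```text
t: 1.77
eef_pos: [507.0, -188.1, 81.2]
ee_rot: [-0.548, -0.447, 0.548, -0.447]
contact_force: [0.2, 0.7, -0.4]
grip_width: 85.6
```

```bash
cat >> h.py <<'E'
def todo(xy,yaw_stick,z):
    """tool-frame translation (mm) to TCP target, and dr about tool x, after (translation given in present axes)"""
    s=ctrl.state();M=R.from_quat(s["ee_rot"]).as_matrix()
    jaw=np.arctan2(M[1,2],M[0,2]);st=jaw+np.pi/2
    dy=(yaw_stick-st+np.pi/2)%np.pi-np.pi/2
    print("t",s["t"],"tcp",s["eef_pos"],"stickyaw",st,"tilt",M[2,0],"w",s["grip_width"],"F",s["contact_force"])
    print("trans mm",M.T@(np.array([*xy,z])-s["eef_pos"]),"dr x",-dy)
E
python3 -c "
from h import *
todo([507.1,-188.9],-0.197,3)"
```

```text
t 1.7667 tcp [ 507.0442 -188.1385   81.2439] stickyaw -0.20274042781991408 tilt -0.9999998634186005 w 85.58602289668544 F [ 0.2176  0.6944 -0.3831]
trans mm [78.2438  0.2489  0.7354] dr x -0.005740427819914018
```

{"op": "move_arm", "data": {"series": [{"fingers":1,"translation":[0.018,0.0,0.0007],"dr":[-0.006,0,0]},{"fingers":1,"translation":[0.018,0,0],"dr":[0,0,0]},{"fingers":1,"translation":[0.018,0,0],"dr":[0,0,0]},{"fingers":1,"translation":[0.015,0,0],"dr":[0,0,0]},{"fingers":1,"translation":[0.008,0,0],"dr":[0,0,0]},{"fingers":0,"translation":[0,0,0],"dr":[0,0,0]},{"fingers":0,"translation":[0,0,0],"dr":[0,0,0]},{"fingers":0,"translation":[0,0,0],"dr":[0,0,0]},{"fingers":0,"translation":[0,0,0],"dr":[0,0,0]},{"fingers":0,"translation":[0,0,0],"dr":[0,0,0]},{"fingers":0,"translation":[0,0,0],"dr":[0,0,0]},{"fingers":0,"translation":[0,0,0],"dr":[0,0,0]},{"fingers":0,"translation":[0,0,0],"dr":[0,0,0]},{"fingers":0,"translation":[0,0,0],"dr":[0,0,0]},{"fingers":0,"translation":[0,0,0],"dr":[0,0,0]}], "force": 80}}

```text
t: 3.02
eef_pos: [507.2, -189.1, 5.3]
ee_rot: [0.546, 0.45, -0.545, 0.45]
contact_force: [-1.3, 1.1, 12.3]
grip_width: 14.2
```

{"op": "move_arm", "data": {"series": [{"fingers":0,"translation":[0,0,0],"dr":[0,0,0]},{"fingers":0,"translation":[0,0,0],"dr":[0,0,0]},{"fingers":0,"translation":[-0.004,0,0],"dr":[0,0,0]},{"fingers":0,"translation":[-0.01,0,0],"dr":[0,0,0]},{"fingers":0,"translation":[-0.015,0,0],"dr":[0,0,0]},{"fingers":0,"translation":[-0.015,0,0],"dr":[0,0,0]},{"fingers":0,"translation":[-0.01,0,0],"dr":[0,0,0]},{"fingers":0,"translation":[0,0,0],"dr":[0,0,0]},{"fingers":0,"translation":[0,0,0],"dr":[0,0,0]},{"fingers":0,"translation":[0,0,0],"dr":[0,0,0]}]}}

```text
t: 3.85
eef_pos: [506.7, -188.9, 58.0]
ee_rot: [-0.545, -0.45, 0.545, -0.45]
contact_force: [0.6, -0.5, -0.9]
grip_width: 13.7
```

```bash
python3 - <<'E'
from h import *
s=ctrl.state();print(s["contact_force"],s["grip_width"],s["eef_pos"])
p,d=ctrl.camera("side");q,_=ctrl.camera("top")
uv=w2p("side",[[520,-190,50]])[0].astype(int);a=p[max(0,uv[1]-50):uv[1]+50,uv[0]-65:uv[0]+65]
uv=w2p("top",[[520,-190,50]])[0].astype(int);b=q[uv[1]-50:uv[1]+50,uv[0]-65:uv[0]+65]
f=lambda a:cv2.resize(a,(780,int(600)),interpolation=cv2.INTER_CUBIC)
im=np.hstack([cv2.resize(x,(400,308),interpolation=cv2.INTER_CUBIC) for x in(a,b)])
cv2.imwrite("pics/lift.png",im[:,:,::-1])
E
```

```text
[ 0.6206 -0.5257 -0.9023] 13.668413478836698 [ 506.7433 -188.9477   58.0445]
```

View pics/lift.png

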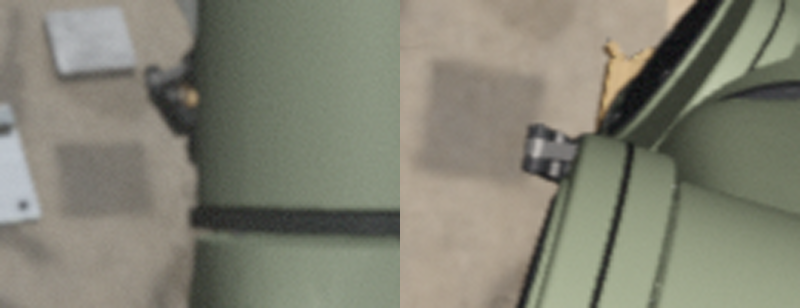

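```bash
python3 - <<'E'
from h import *
todo([476.8,-74.7],0.755,18.8)
# expected prong tips in top pic vs seen
s=ctrl.state()
T=R.from_euler('z',-0.197).as_matrix()
P=(np.array([[81,14,68],[70,10,68],[81,-14,68]])*[1,1,0])@T.T+[506.7,-188.9,68]
c=w2p("top",[[520,-190,50]])[0].astype(int)
print((w2p("top",P)-c+[65,50])*[400/130,308/100]+[400,0])
E
```

```text
t 3.95 tcp [ 506.6635 -188.9914   57.8567] stickyaw -0.19123406103508023 tilt -0.9999994904957451 w 13.966055345088794 F [-0.164  -0.8132 -1.2558]
trans mm [  39.1334  -51.0043 -106.5219] dr x -0.9462340610350801
[[608.1434  35.7492]
 [611.677   55.5647]
 [656.0001  44.8309]]
```

{"op": "move_arm", "data": {"series": [{"fingers":0,"translation":[0,-0.0085,-0.01775],"dr":[0,0,0]},{"fingers":0,"translation":[0,-0.0085,-0.01775],"dr":[0,0,0]},{"fingers":0,"translation":[0,-0.0085,-0.01775],"dr":[0,0,0]},{"fingers":0,"translation":[0,-0.0085,-0.01775],"dr":[0,0,0]},{"fingers":0,"translation":[0,-0.0085,-0.01775],"dr":[0,0,0]},{"fingers":0,"translation":[0,-0.0085,-0.01775],"dr":[0,0,0]},{"fingers":0,"translation":[0,0,0],"dr":[-0.086,0,0]},{"fingers":0,"translation":[0,0,0],"dr":[-0.086,0,0]},{"fingers":0,"translation":[0,0,0],"dr":[-0.086,0,0]},{"fingers":0,"translation":[0,0,0],"dr":[-0.086,0,0]},{"fingers":0,"translation":[0,0,0],"dr":[-0.086,0,0]},{"fingers":0,"translation":[0,0,0],"dr":[-0.086,0,0]},{"fingers":0,"translation":[0,0,0],"dr":[-0.086,0,0]},{"fingers":0,"translation":[0,0,0],"dr":[-0.086,0,0]},{"fingers":0,"translation":[0,0,0],"dr":[-0.086,0,0]},{"fingers":0,"translation":[0,0,0],"dr":[-0.086,0,0]},{"fingers":0,"translation":[0,0,0],"dr":[-0.086,0,0]},{"fingers":0,"translation":[0.01,0,0],"dr":[0,0,0]},{"fingers":0,"translation":[0.01,0,0],"dr":[0,0,0]},{"fingers":0,"translation":[0,0,0],"dr":[0,0,0]}]}}

```text
t: 5.62
eef_pos: [476.2, -74.7, 36.2]
ee_rot: [0.281, 0.65, -0.282, 0.648]
contact_force: [0.4, -0.2, -0.2]
grip_width: 14.2
```

```bash
python3 - <<'E'
from h import *
todo([476.8,-74.7],0.755,18.8)
q,_=ctrl.camera("top")
print(ctrl.state()["contact_force"])
cv2.imwrite("pics/pre.png",cv2.resize(q[180:305,280:430],None,fx=5,fy=5,interpolation=cv2.INTER_CUBIC)[:600,:,::-1])
E
```

```text
t 5.6167 tcp [476.2486 -74.7148  36.2343] stickyaw 0.751757864998335 tilt -0.9999964290953117 w 14.150434584924978 F [ 0.3965 -0.2138 -0.228 ]
trans mm [17.4328  0.441   0.403 ] dr x -0.0032421350016651473
[ 0.3713  0.0516 -1.1402]
```

View pics/pre.png

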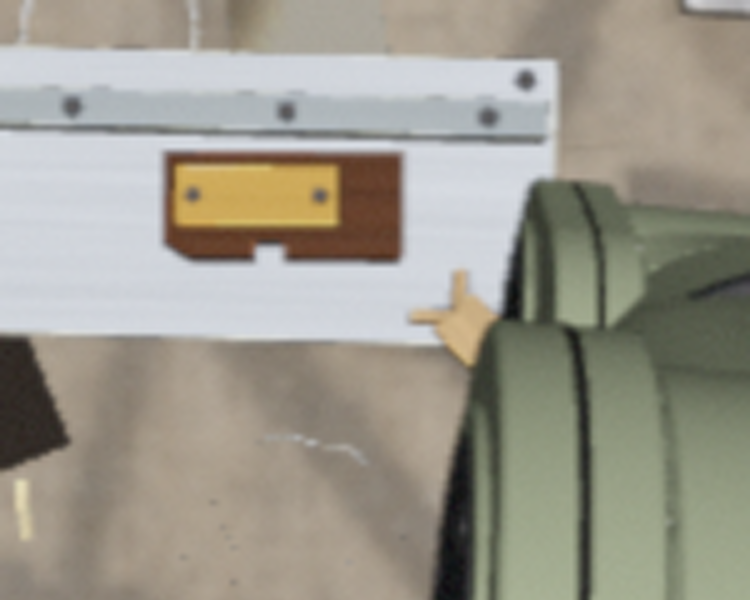

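```bash
python3 - <<'E'
from h import *
u=lambda x,y:[(x+.5)/5-.5+280,(y+.5)/5-.5+180]
n=p2w("top",u(455,312),47)[0];t1,t2=p2w("top",[u(462,270),u(408,317)],47);k=p2w("top",u(402,262),32)[0]
e=np.array([476.25,-74.7])
print("notch",n,"model",e+70*np.array([np.cos(.752),np.sin(.752)]),"tips",t1,t2,"model",[e+R.from_euler('z',.752).as_matrix()[:2,:2]@[81,y] for y in(-14,14)],"corner",k)
E
```

```text
notch [526.2104 -27.8461  47.    ] model [527.3727 -26.8829] tips [541.5379 -30.5537  47.    ] [524.4764 -10.7509  47.    ] model [array([544.9697, -29.5934]), array([525.8428,  -9.1443])] corner [545.9883  -9.5121  32.    ]
```

{"op": "move_arm", "data": {"series": [{"fingers":0,"translation":[0.006,0.0004,0.0004],"dr":[-0.003,0,0]},{"fingers":0,"translation":[0.006,0,0],"dr":[0,0,0]},{"fingers":0,"translation":[0.0054,0,0],"dr":[0,0,0]},{"fingers":0,"translation":[0,0.004,0],"dr":[0,0,0]},{"fingers":0,"translation":[0,0.004,0],"dr":[0,0,0]},{"fingers":0,"translation":[0,0.004,0],"dr":[0,0,0]},{"fingers":0,"translation":[0,0.004,0],"dr":[0,0,0]},{"fingers":0,"translation":[0,0.003,0],"dr":[0,0,0]},{"fingers":0,"translation":[0,0,0],"dr":[0,0,0]},{"fingers":0,"translation":[0,0,0],"dr":[0,0,0]}]}}

```text
t: 6.5
eef_pos: [491.6, -61.7, 21.2]
ee_rot: [0.28, 0.649, -0.28, 0.65]
contact_force: [0.3, 0.1, 0.4]
grip_width: 14.4
```

```bash
cat >> h.py <<'E'
J=np.array([575.45,80.94]);JY=1.540
def rep(n=3):
    F=[];
    for _ in range(n): s=ctrl.state();F.append(s["contact_force"])
    M=R.from_euler('z',JY).as_matrix();M2=R.from_quat(s["ee_rot"]).as_matrix()
    st=np.arctan2(M2[1,2],M2[0,2])+np.pi/2
    g=s["eef_pos"][:2]+70*np.array([np.cos(st),np.sin(st)])
    print("t",round(s["t"],2),"F jig",M.T@np.mean(F,0),"notch in jig",M[:2,:2].T@(g-J),"z",s["eef_pos"][2],"styaw-45",st-JY+np.pi/4)
E
python3 - <<'E'
from h import *
rep()
q,_=ctrl.camera("top");rep()
cv2.imwrite("pics/con.png",cv2.resize(q[190:270,300:420],None,fx=5,fy=5,interpolation=cv2.INTER_CUBIC)[:600,:,::-1])
E
```

```text
t 6.5 F jig [ 0.0751 -0.3381  0.4197] notch in jig [-95.5066  30.1236] z 21.221449281576728 styaw-45 0.003343955950360744
t 6.55 F jig [-0.3686 -0.6376 -0.3638] notch in jig [-95.6719  30.2576] z 21.172408391937946 styaw-45 0.0031282521723950962
```

View pics/con.png

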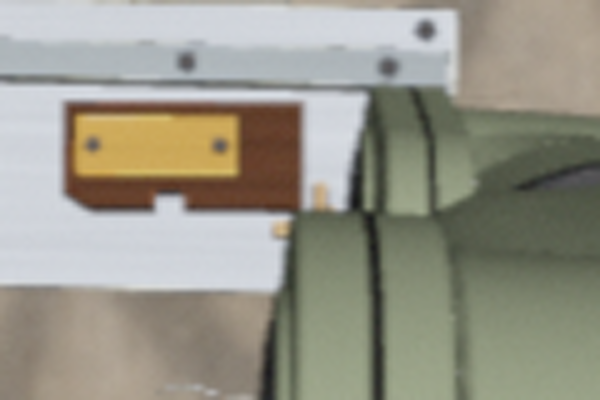

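{"op": "move_arm", "data": {"series": [{"fingers":0,"translation":[0.002,0.0016,0],"dr":[0,0,0]},{"fingers":0,"translation":[0,0.0016,0],"dr":[0,0,0]},{"fingers":0,"translation":[0,0.0016,0],"dr":[0,0,0]},{"fingers":0,"translation":[0,0.0016,0],"dr":[0,0,0]},{"fingers":0,"translation":[0,0.0016,0],"dr":[0,0,0]},{"fingers":0,"translation":[0,0.0016,0],"dr":[0,0,0]},{"fingers":0,"translation":[0,0.0016,0],"dr":[0,0,0]},{"fingers":0,"translation":[0,0.0016,0],"dr":[0,0,0]},{"fingers":0,"translation":[0,0.0016,0],"dr":[0,0,0]}]}}

```text
t: 7.3
eef_pos: [501.9, -51.8, 19.1]
ee_rot: [0.28, 0.65, -0.28, 0.649]
contact_force: [-1.2, -1.6, 0.3]
grip_width: 14.1
```

```bash
python3 -c "
from h import *
rep()"
```

```text
t 7.3 F jig [-1.6839  1.1607  0.2528] notch in jig [-85.285   20.0402] z 19.091977051913144 styaw-45 0.00319322925377985
```

{"op": "move_arm", "data": {"series": [{"fingers":0,"translation":[0,0.0012,-0.0006],"dr":[0,0,0]},{"fingers":0,"translation":[0,0.0012,-0.0006],"dr":[0,0,0]},{"fingers":0,"translation":[0,0.0012,-0.0006],"dr":[0,0,0]},{"fingers":0,"translation":[0,0.0012,-0.0006],"dr":[0,0,0]}]}}

```text
t: 7.63
eef_pos: [503.6, -46.8, 19.1]
ee_rot: [0.28, 0.65, -0.28, 0.649]
contact_force: [-2.9, -2.0, 0.1]
grip_width: 14.3
```

```bash
python3 -c "
from h import *
rep()"
```

```text
t 7.63 F jig [-2.0788  2.8392  0.0505] notch in jig [-80.2429  18.4968] z 19.08809702309207 styaw-45 0.003102640757390751
```

{"op": "move_arm", "data": {"series": [{"fingers":0,"translation":[0,0.00105,-0.0008],"dr":[0,0,0]},{"fingers":0,"translation":[0,0.00105,-0.0008],"dr":[0,0,0]},{"fingers":0,"translation":[0,0.00105,-0.0008],"dr":[0,0,0]},{"fingers":0,"translation":[0,0.00105,-0.0008],"dr":[0,0,0]}]}}

```text
t: 7.97
eef_pos: [503.9, -41.9, 19.0]
ee_rot: [0.279, 0.65, -0.28, 0.649]
contact_force: [-6.2, -4.8, 1.9]
grip_width: 14.3
```

```bash
python3 - <<'E'
from h import *
rep()
q,_=ctrl.camera("top");rep()
cv2.imwrite("pics/fence.png",cv2.resize(q[185:260,290:390],None,fx=7,fy=7,interpolation=cv2.INTER_CUBIC)[:600,:,::-1])
E
```

```text
t 7.97 F jig [-4.9942  6.0065  1.8528] notch in jig [-75.3982  18.4152] z 19.029193391325038 styaw-45 0.0026964942474688725
t 8.02 F jig [-4.395   5.7961  0.5064] notch in jig [-75.1166  18.3742] z 19.031682423571674 styaw-45 0.0029225374347097155
```

View pics/fence.png

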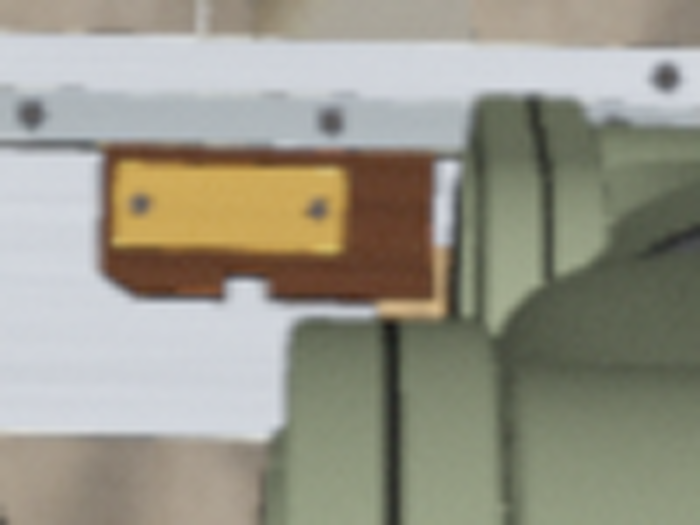

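{"op": "move_arm", "data": {"series": [{"fingers":0,"translation":[0,0.00118,-0.00118],"dr":[0,0,0]},{"fingers":0,"translation":[0,0.00118,-0.00118],"dr":[0,0,0]},{"fingers":0,"translation":[0,0.00118,-0.00118],"dr":[0,0,0]},{"fingers":0,"translation":[0,0.00118,-0.00118],"dr":[0,0,0]},{"fingers":0,"translation":[0,0.00118,-0.00118],"dr":[0,0,0]},{"fingers":0,"translation":[0,0.00118,-0.00118],"dr":[0,0,0]}]}}

```text
t: 8.52
eef_pos: [504.2, -31.9, 19.1]
ee_rot: [0.279, 0.65, -0.28, 0.649]
contact_force: [-4.9, -4.9, 0.5]
grip_width: 14.3
```

```bash
python3 -c "
from h import *
rep()"
```

```text
t 8.52 F jig [-5.0634  4.7062  0.5112] notch in jig [-65.3465  18.3415] z 19.05150796068529 styaw-45 0.00276669822131137
```

{"op": "move_arm", "data": {"series": [{"fingers":0,"translation":[0,0.00123,-0.00113],"dr":[0,0,0]},{"fingers":0,"translation":[0,0.00123,-0.00113],"dr":[0,0,0]},{"fingers":0,"translation":[0,0.00123,-0.00113],"dr":[0,0,0]},{"fingers":0,"translation":[0,0.00121,-0.00115],"dr":[0,0,0]},{"fingers":0,"translation":[0,0.00121,-0.00115],"dr":[0,0,0]},{"fingers":0,"translation":[0,0.00121,-0.00115],"dr":[0,0,0]}]}}

```text
t: 9.02
eef_pos: [504.6, -22.1, 19.0]
ee_rot: [0.279, 0.65, -0.28, 0.649]
contact_force: [-6.7, -6.3, 0.9]
grip_width: 14.1
```

```bash
python3 -c "
from h import *
rep()"
```

```text
t 9.02 F jig [-6.4709  6.4908  0.8999] notch in jig [-55.4962  18.3168] z 19.00244938503349 styaw-45 0.0026568345384829772
```

{"op": "move_arm", "data": {"series": [{"fingers":0,"translation":[0,0.00119,-0.00117],"dr":[0,0,0]},{"fingers":0,"translation":[0,0.00119,-0.00117],"dr":[0,0,0]},{"fingers":0,"translation":[0,0.00119,-0.00117],"dr":[0,0,0]},{"fingers":0,"translation":[0,0.00119,-0.00117],"dr":[0,0,0]},{"fingers":0,"translation":[0,0.00119,-0.00117],"dr":[0,0,0]}]}}

```text
t: 9.43
eef_pos: [504.9, -13.7, 19.0]
ee_rot: [0.279, 0.65, -0.28, 0.649]
contact_force: [-7.4, -4.0, 2.6]
grip_width: 13.9
```

```bash
python3 -c "
from h import *
rep()"
```

```text
t 9.43 F jig [-4.2551  7.2401  2.5573] notch in jig [-47.1589  18.2733] z 19.024583681724398 styaw-45 0.0026446298128609547
```

{"op": "move_arm", "data": {"series": [{"fingers":0,"translation":[0,0.00115,-0.0012],"dr":[0,0,0]},{"fingers":0,"translation":[0,0.00115,-0.0012],"dr":[0,0,0]},{"fingers":0,"translation":[0,0.00117,-0.00119],"dr":[0,0,0]},{"fingers":0,"translation":[0,0.00117,-0.00119],"dr":[0,0,0]},{"fingers":0,"translation":[0,0.00118,-0.00118],"dr":[0,0,0]}]}}

```text
t: 9.85
eef_pos: [505.1, -5.3, 19.0]
ee_rot: [0.279, 0.65, -0.28, 0.649]
contact_force: [-5.6, -4.0, 1.5]
grip_width: 14.2
```

```bash
python3 -c "
from h import *
rep()"
```

```text
t 9.85 F jig [-4.1457  5.4857  1.5412] notch in jig [-38.7278  18.263 ] z 19.021525648389744 styaw-45 0.00267807648012397
```

{"op": "move_arm", "data": {"series": [{"fingers":0,"translation":[0,0.00119,-0.00117],"dr":[0,0,0]},{"fingers":0,"translation":[0,0.00119,-0.00117],"dr":[0,0,0]},{"fingers":0,"translation":[0,0.00119,-0.00117],"dr":[0,0,0]},{"fingers":0,"translation":[0,0.00119,-0.00117],"dr":[0,0,0]},{"fingers":0,"translation":[0,0.00119,-0.00117],"dr":[0,0,0]},{"fingers":0,"translation":[0,0.00119,-0.00117],"dr":[0,0,0]}]}}

```text
t: 10.35
eef_pos: [505.5, 4.7, 19.0]
ee_rot: [0.279, 0.65, -0.28, 0.649]
contact_force: [-4.7, -5.2, 0.9]
grip_width: 13.8
```

```bash
python3 -c "
from h import *
rep()"
```

```text
t 10.35 F jig [-5.3063  4.5397  0.8932] notch in jig [-28.7359  18.2012] z 19.036418912974586 styaw-45 0.002707027867618561
```

Increase the bias slightly.

{"op": "move_arm", "data": {"series": [{"fingers":0,"translation":[0,0.00122,-0.00114],"dr":[0,0,0]},{"fingers":0,"translation":[0,0.00122,-0.00114],"dr":[0,0,0]},{"fingers":0,"translation":[0,0.00121,-0.00115],"dr":[0,0,0]},{"fingers":0,"translation":[0,0.0012,-0.00116],"dr":[0,0,0]},{"fingers":0,"translation":[0,0.0012,-0.00116],"dr":[0,0,0]},{"fingers":0,"translation":[0,0.0012,-0.00116],"dr":[0,0,0]}]}}

```text
t: 10.85
eef_pos: [505.8, 14.6, 19.0]
ee_rot: [0.279, 0.65, -0.28, 0.649]
contact_force: [-6.8, -7.2, 2.0]
grip_width: 14.1
```

```bash
python3 -c "
from h import *
rep()"
```

```text
t 10.85 F jig [-7.3626  6.6256  1.9991] notch in jig [-18.8332  18.1761] z 19.0064263551844 styaw-45 0.002641421201644789
```

{"op": "move_arm", "data": {"series": [{"fingers":0,"translation":[0,0.00117,-0.00119],"dr":[0,0,0]},{"fingers":0,"translation":[0,0.00117,-0.00119],"dr":[0,0,0]},{"fingers":0,"translation":[0,0.00118,-0.00118],"dr":[0,0,0]},{"fingers":0,"translation":[0,0.00118,-0.00118],"dr":[0,0,0]},{"fingers":0,"translation":[0,0.00119,-0.00117],"dr":[0,0,0]},{"fingers":0,"translation":[0,0.00119,-0.00117],"dr":[0,0,0]}]}}

```text
t: 11.35
eef_pos: [506.2, 24.7, 19.0]
ee_rot: [0.279, 0.65, -0.28, 0.649]
contact_force: [-6.8, -5.8, 1.2]
grip_width: 14.3
```

```bash
python3 -c "
from h import *
rep()"
```

```text
t 11.35 F jig [-5.9705  6.6667  1.2272] notch in jig [-8.7439 18.1271] z 19.020252626022668 styaw-45 0.002703699397307968
```

{"op": "move_arm", "data": {"series": [{"fingers":0,"translation":[0,0.00116,-0.0012],"dr":[0,0,0]},{"fingers":0,"translation":[0,0.00116,-0.0012],"dr":[0,0,0]},{"fingers":0,"translation":[0,0.00118,-0.00118],"dr":[0,0,0]},{"fingers":0,"translation":[0,0.00118,-0.00118],"dr":[0,0,0]},{"fingers":0,"translation":[0,0.00118,-0.00118],"dr":[0,0,0]},{"fingers":0,"translation":[0,0.00118,-0.00118],"dr":[0,0,0]}]}}

```text
t: 11.85
eef_pos: [506.5, 34.7, 19.0]
ee_rot: [0.279, 0.65, -0.28, 0.649]
contact_force: [-5.0, -5.7, 1.6]
grip_width: 14.0
```

```bash
python3 -c "
from h import *
rep()"
```

```text
t 11.85 F jig [-5.8056  4.8619  1.6403] notch in jig [ 1.3321 18.1467] z 19.032026340889804 styaw-45 0.002783541972156356
```

{"op": "move_arm", "data": {"series": [{"fingers":0,"translation":[0,0.0012,-0.00116],"dr":[0,0,0]},{"fingers":0,"translation":[0,0.0012,-0.00116],"dr":[0,0,0]},{"fingers":0,"translation":[0,0.0012,-0.00116],"dr":[0,0,0]},{"fingers":0,"translation":[0,0.0012,-0.00116],"dr":[0,0,0]},{"fingers":0,"translation":[0,0.0012,-0.00116],"dr":[0,0,0]},{"fingers":0,"translation":[0,0.0012,-0.00116],"dr":[0,0,0]}]}}

```text
t: 12.35
eef_pos: [506.6, 43.6, 19.0]
ee_rot: [0.279, 0.65, -0.281, 0.649]
contact_force: [-7.2, -10.6, 2.4]
grip_width: 13.9
```

```bash
python3 -c "
from h import *
rep()"
```

```text
t 12.35 F jig [-10.8561   6.8745   2.4309] notch in jig [10.1092 18.2794] z 19.004006338128747 styaw-45 0.0014282203845666919
```

{"op": "move_arm", "data": {"series": [{"fingers":0,"translation":[0,0.00118,-0.00118],"dr":[0,0,0]},{"fingers":0,"translation":[0,0.00118,-0.00118],"dr":[0,0,0]},{"fingers":0,"translation":[0,0.00118,-0.00118],"dr":[0,0,0]},{"fingers":0,"translation":[0,0.00118,-0.00118],"dr":[0,0,0]},{"fingers":0,"translation":[0,0.00118,-0.00118],"dr":[0,0,0]},{"fingers":0,"translation":[0,0.00118,-0.00118],"dr":[0,0,0]}]}}

```text
t: 12.85
eef_pos: [507.0, 54.0, 19.0]
ee_rot: [0.279, 0.65, -0.281, 0.649]
contact_force: [-7.0, -8.5, 3.4]
grip_width: 14.0
```

```bash
python3 -c "
from h import *
rep()"
```

```text
t 12.85 F jig [-8.7253  6.7557  3.4145] notch in jig [20.5893 18.2011] z 19.01468624390058 styaw-45 0.0019749329740240684
```

{"op": "move_arm", "data": {"series": [{"fingers":0,"translation":[0,0.00118,-0.00118],"dr":[0,0,0]},{"fingers":0,"translation":[0,0.00118,-0.00118],"dr":[0,0,0]},{"fingers":0,"translation":[0,0.00118,-0.00118],"dr":[0,0,0]},{"fingers":0,"translation":[0,0.00118,-0.00118],"dr":[0,0,0]},{"fingers":0,"translation":[0,0.00118,-0.00118],"dr":[0,0,0]},{"fingers":0,"translation":[0,0.0009,-0.0009],"dr":[0,0,0]}]}}

```text
t: 13.35
eef_pos: [507.3, 63.8, 19.0]
ee_rot: [0.279, 0.65, -0.281, 0.649]
contact_force: [-6.0, -8.8, 2.7]
grip_width: 14.1
```

```bash
python3 -c "
from h import *
rep()"
```

```text
t 13.35 F jig [-8.9651  5.6882  2.7043] notch in jig [30.3385 18.1671] z 19.018957978163208 styaw-45 0.0021597743542322023
```

{"op": "move_arm", "data": {"series": [{"fingers":0,"translation":[0,0.0008,-0.00076],"dr":[0,0,0]},{"fingers":0,"translation":[0,0.0008,-0.00076],"dr":[0,0,0]},{"fingers":0,"translation":[0,0.0008,-0.00076],"dr":[0,0,0]},{"fingers":0,"translation":[0,0.0008,-0.00076],"dr":[0,0,0]},{"fingers":0,"translation":[0,0.0008,-0.00076],"dr":[0,0,0]}]}}

```text
t: 13.77
eef_pos: [507.5, 69.1, 19.0]
ee_rot: [0.279, 0.65, -0.281, 0.649]
contact_force: [-7.3, -9.8, 2.6]
grip_width: 14.1
```

```bash
python3 -c "
from h import *
rep()"
```

```text
t 13.77 F jig [-10.0137   6.9844   2.6303] notch in jig [35.6987 18.1295] z 18.991582120164157 styaw-45 0.002068704128267096
```

Now about 80.7; go on at about 1 cm/s.

{"op": "move_arm", "data": {"series": [{"fingers":0,"translation":[0,0.0006,-0.0006],"dr":[0,0,0]},{"fingers":0,"translation":[0,0.0006,-0.0006],"dr":[0,0,0]},{"fingers":0,"translation":[0,0.0006,-0.0006],"dr":[0,0,0]},{"fingers":0,"translation":[0,0.0004,-0.0004],"dr":[0,0,0]}]}}

```text
t: 14.1
eef_pos: [507.8, 72.8, 19.0]
ee_rot: [0.279, 0.65, -0.28, 0.649]
contact_force: [-4.7, -4.5, 1.9]
grip_width: 14.0
```

```bash
python3 -c "
from h import *
rep()"
```

```text
t 14.1 F jig [-4.6519  4.5727  1.8812] notch in jig [39.3808 18.028 ] z 19.011804560585347 styaw-45 0.00263696784296763
```

{"op": "move_arm", "data": {"series": [{"fingers":0,"translation":[0,0.0004,-0.0003],"dr":[0,0,0]},{"fingers":0,"translation":[0,0.0004,-0.0003],"dr":[0,0,0]},{"fingers":0,"translation":[0,0,0],"dr":[0,0,0]}]}}

```text
t: 14.35
eef_pos: [507.9, 74.1, 19.0]
ee_rot: [0.279, 0.65, -0.28, 0.649]
contact_force: [-5.2, -3.7, 0.9]
grip_width: 13.7
```

```bash
python3 -c "
from h import *
rep()"
```

```text
t 14.35 F jig [-3.8153  5.0602  0.8531] notch in jig [40.7142 17.9581] z 19.00840788168837 styaw-45 0.0030954498690877186
```

{"op": "move_arm", "data": {"series": [{"fingers":0,"translation":[0,0.0004,-0.0004],"dr":[0,0,0]},{"fingers":0,"translation":[0,0.0004,-0.0004],"dr":[0,0,0]},{"fingers":0,"translation":[0,0,0],"dr":[0,0,0]}]}}

```text
t: 14.6
eef_pos: [507.7, 74.3, 19.0]
ee_rot: [0.279, 0.65, -0.281, 0.649]
contact_force: [-6.6, -9.0, 3.8]
grip_width: 14.1
```

```bash
python3 -c "
from h import *
rep()"
```

```text
t 14.6 F jig [-9.2416  6.2743  3.8016] notch in jig [40.9039 18.103 ] z 18.98205377881132 styaw-45 0.0021038098027406082
```

```bash
python3 - <<'E'
from h import *
q,_=ctrl.camera("top");rep()
cv2.imwrite("pics/home.png",cv2.resize(q[185:260,230:330],None,fx=8,fy=8,interpolation=cv2.INTER_CUBIC)[:600,:,::-1])
E
```

```text
t 14.65 F jig [-9.866   6.1762  2.7892] notch in jig [40.9324 18.0983] z 18.99980691897315 styaw-45 0.0021796667960841676
```

View pics/home.png

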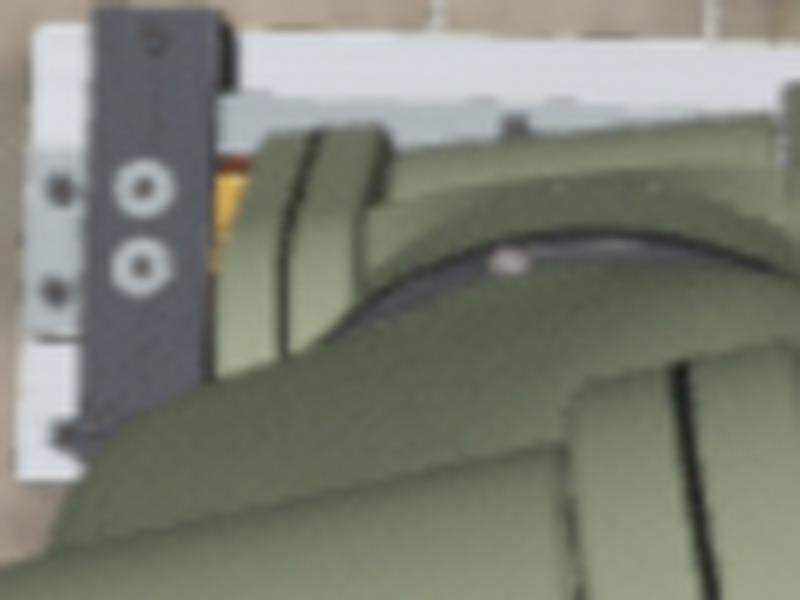

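{"op": "move_arm", "data": {"series": [{"fingers":0,"translation":[0,0,0],"dr":[0,0,0]},{"fingers":0,"translation":[0,0,0],"dr":[0,0,0]},{"fingers":0,"translation":[0,0,0],"dr":[0,0,0]},{"fingers":0,"translation":[0,-0.001,0],"dr":[0,0,0]},{"fingers":0,"translation":[0,-0.002,0],"dr":[0,0,0]},{"fingers":0,"translation":[0,-0.003,0],"dr":[0,0,0]},{"fingers":0,"translation":[0,-0.006,0],"dr":[0,0,0]},{"fingers":0,"translation":[0,-0.01,0],"dr":[0,0,0]},{"fingers":0,"translation":[0,-0.01,0],"dr":[0,0,0]},{"fingers":0,"translation":[0,-0.01,0],"dr":[0,0,0]},{"fingers":0,"translation":[-0.01,0,0],"dr":[0,0,0]},{"fingers":0,"translation":[-0.015,0,0],"dr":[0,0,0]},{"fingers":0,"translation":[-0.015,0,0],"dr":[0,0,0]},{"fingers":0,"translation":[0,0,0],"dr":[0,0,0]}]}}

```text
t: 15.82
eef_pos: [479.4, 46.9, 61.8]
ee_rot: [0.28, 0.649, -0.279, 0.65]
contact_force: [-0.3, -0.6, -0.0]
grip_width: 14.2
```

```bash
python3 -c "
from h import *
rep();todo([507.1,-189],-0.197,8)"
```

```text
t 15.82 F jig [-0.6227  0.302  -0.0367] notch in jig [12.6701 45.5975] z 61.77287571814412 styaw-45 0.00329818153061201
t 15.8167 tcp [479.4246  46.8902  61.7729] stickyaw 0.7579000181331638 tilt -0.999994556628102 w 14.157839222829814 F [-0.321  -0.6131 -0.0367]
trans mm [  53.6814 -142.2042  190.2575] dr x 0.9549000181331637
```

{"op": "move_arm", "data": {"series": [{"fingers":0,"translation":[0,-0.0142,0.019],"dr":[0,0,0]},{"fingers":0,"translation":[0,-0.0142,0.019],"dr":[0,0,0]},{"fingers":0,"translation":[0,-0.0142,0.019],"dr":[0,0,0]},{"fingers":0,"translation":[0,-0.0142,0.019],"dr":[0,0,0]},{"fingers":0,"translation":[0,-0.0142,0.019],"dr":[0,0,0]},{"fingers":0,"translation":[0,-0.0142,0.019],"dr":[0,0,0]},{"fingers":0,"translation":[0,-0.0142,0.019],"dr":[0,0,0]},{"fingers":0,"translation":[0,-0.0142,0.019],"dr":[0,0,0]},{"fingers":0,"translation":[0,-0.0142,0.019],"dr":[0,0,0]},{"fingers":0,"translation":[0,-0.0142,0.019],"dr":[0,0,0]},{"fingers":0,"translation":[0,0,0],"dr":[0.106,0,0]},{"fingers":0,"translation":[0,0,0],"dr":[0.106,0,0]},{"fingers":0,"translation":[0,0,0],"dr":[0.106,0,0]},{"fingers":0,"translation":[0,0,0],"dr":[0.106,0,0]},{"fingers":0,"translation":[0,0,0],"dr":[0.106,0,0]},{"fingers":0,"translation":[0,0,0],"dr":[0.106,0,0]},{"fingers":0,"translation":[0,0,0],"dr":[0.106,0,0]},{"fingers":0,"translation":[0,0,0],"dr":[0.106,0,0]},{"fingers":0,"translation":[0,0,0],"dr":[0.106,0,0]},{"fingers":0,"translation":[0,0,0],"dr":[0,0,0]}]}}

```text
t: 17.48
eef_pos: [506.1, -188.6, 59.2]
ee_rot: [0.548, 0.447, -0.548, 0.447]
contact_force: [0.4, 0.2, -0.4]
grip_width: 14.1
```

```bash
python3 - <<'E'
from h import *
todo([507.1,-189],-0.197,5.5)
q,_=ctrl.camera("top")
cv2.imwrite("pics/home2.png",cv2.resize(q[185:260,230:330],None,fx=8,fy=8,interpolation=cv2.INTER_CUBIC)[:600,:,::-1])
E
```

```text
t 17.4833 tcp [ 506.1026 -188.6475   59.1939] stickyaw -0.20112334507697516 tilt -0.9999999616700918 w 14.110458218968832 F [ 0.3607  0.1828 -0.3941]
trans mm [53.694   1.0386  0.1578] dr x -0.0041233450769750934
```

View pics/home2.png

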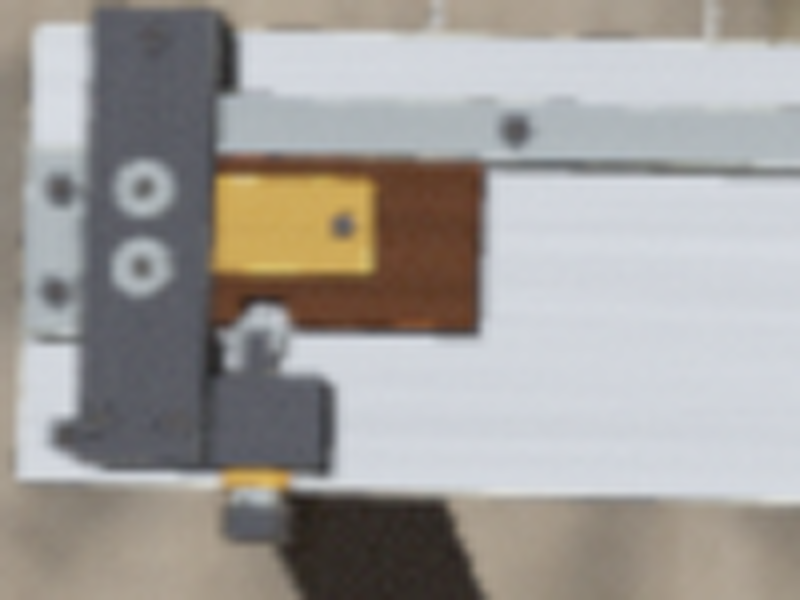

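```bash
python3 - <<'E'
from h import *
u=lambda x,y:[(x+.5)/8-.5+230,(y+.5)/8-.5+185]
W=p2w("top",[u(484,164),u(480,332)],32)[:,:2]
print((W-J)@R.from_euler('z',JY).as_matrix()[:2,:2])
E
```

```text
[[ 39.7451 -20.4116]
 [ 39.4461  18.8773]]
```

{"op": "move_arm", "data": {"series": [{"fingers":0,"translation":[0.01,0,0],"dr":[0,0,0]},{"fingers":0,"translation":[0.013,0,0],"dr":[0,0,0]},{"fingers":0,"translation":[0.012,0,0],"dr":[0,0,0]},{"fingers":0,"translation":[0.008,0,0],"dr":[0,0,0]},{"fingers":0,"translation":[0.004,0,0],"dr":[0,0,0]},{"fingers":0,"translation":[0.003,0,0],"dr":[0,0,0]},{"fingers":0,"translation":[0.0015,0,0],"dr":[0,0,0]},{"fingers":0,"translation":[0,0,0],"dr":[0,0,0]},{"fingers":0,"translation":[0,0,0],"dr":[0,0,0]}]}}

```text
t: 18.28
eef_pos: [506.0, -189.1, 7.9]
ee_rot: [0.547, 0.449, -0.546, 0.449]
contact_force: [-0.1, -0.4, -0.7]
grip_width: 14.2
```

{"op": "move_arm", "data": {"series": [{"fingers":0,"translation":[0.001,0,0],"dr":[0,0,0]},{"fingers":0,"translation":[0.001,0,0],"dr":[0,0,0]},{"fingers":0,"translation":[0.0005,0,0],"dr":[0,0,0]},{"fingers":0,"translation":[0.0005,0,0],"dr":[0,0,0]},{"fingers":0,"translation":[0,0,0],"dr":[0,0,0]}]}}

```text
t: 18.7
eef_pos: [505.9, -189.1, 5.2]
ee_rot: [0.547, 0.449, -0.546, 0.449]
contact_force: [-3.4, 1.9, 15.4]
grip_width: 13.9
```

Touching the bench. Ease off, open, wait, then rise.

{"op": "move_arm", "data": {"series": [{"fingers":0,"translation":[-0.0008,0,0],"dr":[0,0,0]},{"fingers":0.3,"translation":[0,0,0],"dr":[0,0,0]},{"fingers":0.6,"translation":[0,0,0],"dr":[0,0,0]},{"fingers":1,"translation":[0,0,0],"dr":[0,0,0]},{"fingers":1,"translation":[0,0,0],"dr":[0,0,0]},{"fingers":1,"translation":[0,0,0],"dr":[0,0,0]},{"fingers":1,"translation":[0,0,0],"dr":[0,0,0]},{"fingers":1,"translation":[0,0,0],"dr":[0,0,0]},{"fingers":1,"translation":[-0.005,0,0],"dr":[0,0,0]},{"fingers":1,"translation":[-0.015,0,0],"dr":[0,0,0]},{"fingers":1,"translation":[-0.03,0,0],"dr":[0,0,0]},{"fingers":1,"translation":[-0.03,0,0],"dr":[0,0,0]},{"fingers":1,"translation":[-0.03,0,0],"dr":[0,0,0]},{"fingers":1,"translation":[-0.03,0,0],"dr":[0,0,0]},{"fingers":1,"translation":[-0.02,-0.02,0],"dr":[0,0,0]},{"fingers":1,"translation":[0,-0.03,0.02],"dr":[0,0,0]},{"fingers":1,"translation":[0,-0.03,0.02],"dr":[0,0,0]},{"fingers":1,"translation":[0,-0.03,0.02],"dr":[0,0,0]},{"fingers":1,"translation":[0,-0.02,0.03],"dr":[0,0,0]},{"fingers":1,"translation":[0,0,0.03],"dr":[0,0,0]}]}}

```text
t: 20.37
eef_pos: [351.4, -281.5, 166.2]
ee_rot: [-0.547, -0.449, 0.547, -0.448]
contact_force: [0.3, 0.1, 0.5]
grip_width: 85.7
```

{"op": "move_arm", "data": {"series": [{"fingers":1,"translation":[0,0,0.03],"dr":[0,0,0]},{"fingers":1,"translation":[0,0,0.03],"dr":[0,0,0]},{"fingers":1,"translation":[0,0,0.03],"dr":[0,0,0]},{"fingers":1,"translation":[0,0,0.03],"dr":[0,0,0]},{"fingers":1,"translation":[0,0,0],"dr":[0,0,0]},{"fingers":1,"translation":[0,0,0],"dr":[0,0,0]}]}}

```text
t: 20.87
eef_pos: [330.7, -400.1, 165.5]
ee_rot: [-0.547, -0.448, 0.547, -0.448]
contact_force: [-0.1, 1.1, -1.3]
grip_width: 85.4
```

```bash
python3 - <<'E'
from h import *
q,_=ctrl.camera("top");print(ctrl.state()["grip_width"],ctrl.state()["qd"])
cv2.imwrite("pics/end.png",cv2.resize(q[120:320,220:490],None,fx=2.9,fy=2.9,interpolation=cv2.INTER_CUBIC)[:,:,::-1])
E
```

```text
85.27104539254026 [-0.0253 -0.0057 -0.0066  0.0162  0.0001 -0.0039 -0.0047]
```

View pics/end.png

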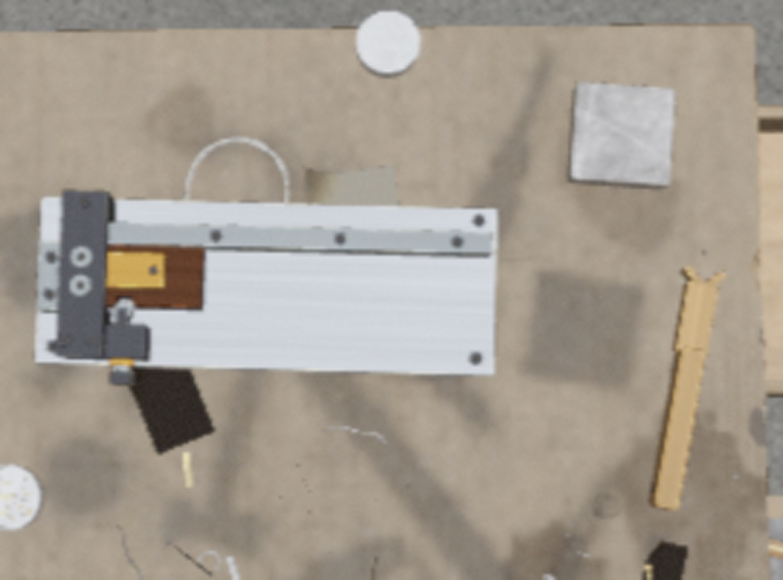

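The stick lies flat on the bench at about (690, 390), clear of the jig. The carrier is home with the roller in its notch, and the block and tin have not moved. I'm handing the job in.

```bash
python3 -c "
from plant import ctrl
print(ctrl.close_job())"
```

```text
the job is handed in; nothing more can be done
None
```

I picked up the stick and fed the carrier along the fence at about 2 cm/s, slowing to about 1 cm/s and less near the end. It went past the roller and onto the stop. I then laid the stick flat where it had first lain and handed the job in at about 21 s; no verdict was reported.

**Forces:** In the guided run the wrist sensor read 4.5 to 7.2 N of side force at each stop to check. At the stop the push force was about 10 N in all, roughly half of it on the stop. These are readings at the tool with about 1 N of noise. I had no direct reading at the fence or the stop, and none between checks.

**Last pictures:** The roller is in the carrier's notch, and the carrier's side looks flush with the fence. The tail measured at jig x ≈ 39.6 mm, against 40 when fully home. The stick lies flat and clear of the jig, and the arm is well away.

**Bystanders:** The steel block and the tin look unmoved; the wax was outside the last picture.

**Disagreements:**
- The tail's two corners measured 1 to 1.5 mm off in y from the flush values. I put this down to camera calibration and edge reading.
- The gripper read about 14 mm on the 16 mm handle.

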